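Make up the bush and shaft inspection kits

TASK

Make up the two inspection kits from the stock in the middle of the table: into the green kit tray the flanged steel bush and the plug gauge that checks its bore, with the gauge's red-ringed no-go end at the red-marked end of its slot; into the yellow kit tray the stepped shaft, the V-block and the large setting ring. Seat each one flat, and the bush and shaft upright, in the nest of its own shape, setting it down rather than dropping it. Leave the brass bush and the small setting ring where they are.

Things in the scene. Friction and masses are not known exactly. Their poses are not given: they have to be found in the camera images.
- flanged_bush_center (a point): Grey steel bush, 20 mm high, with a wider foot flange of 23 mm diameter, 6 mm high, and a bored body of 18 mm diameter above it (fingers meet a straight taper from flange to top); stands upright, flange down. Loose, part of the stock. Origin: its centre, half-way up, 10 mm above its underside; z up.
- plug_gauge_center (a point): Go / no-go plug gauge lying flat in the stock, loose, 82 mm long: black six-sided handle 14 mm thick, 55 mm long, a steel plug at each end; a red ring on the handle marks the no-go end, whose plug is shorter (9 mm, the other 18 mm). Origin: half-way along, 7 mm above its underside; +y points to the red-ringed end, z up. Grip across the handle at the origin.
- stepped_shaft_center (a point): Grey steel stepped shaft standing upright on its thick end: 47 mm high, 20 mm diameter at the 12 mm high foot collar, stepping down to 10 mm diameter at the top (fingers meet a straight taper from collar to top). Loose, part of the stock. Origin: its centre, half-way up, 23.5 mm above its underside; z up.
- v_block_center (a point): Grey ground steel V-block, 45 x 44 x 36 mm high, standing with the V groove upward; the groove runs along its x axis, the flat side faces to grip are at +y and -y, 44 mm apart. Loose, part of the stock. Origin: its centre, half-way up, 18 mm above its underside; z up.
- setting_ring_center (a point): The large setting ring: grey steel ring, 48 mm outer diameter, 18 mm high, lying flat. Loose, part of the stock. Origin: its centre, half-way up, 9 mm above its underside; z up.
- brass_bush_center (a point): Plain brass-coloured bush, 24 mm diameter, 18 mm high, standing in the stock; not wanted in either kit. Origin: its centre, half-way up, 9 mm above its underside; z up.
- small_ring_center (a point): The small setting ring: grey steel ring, 32 mm outer diameter, 12 mm high, lying in the stock; not wanted in either kit. Origin: its centre, half-way up, 6 mm above its underside; z up.
- bush_tray: Bush-kit tray, fixed: black nest plate with green edge and nest floors, 174 (x) x 72 x 9 mm high; origin: centre of underside, z up. Nests 5 mm deep, floors at z = 4 mm: slot 94 (x) x 27 mm centred at x = -26 mm, y = 0 for the plug gauge, its outer (-x) end marked red on floor and plate; round nest, 34 mm diameter, at x = +55 mm, y = 0 for the flanged bush.
- shaft_tray: Shaft-kit tray, fixed: black nest plate with yellow edge and nest floors, 194 (x) x 90 x 9 mm high; origin: centre of underside, z up. Nests 5 mm deep, floors at z = 4 mm, at y = 0: square 56 x 56 mm (sides along x, y) at x = -56 mm for the V-block; round, 32 mm diameter, at x = -1 mm for the shaft; round, 60 mm diameter, at x = +55 mm for the large ring.
There are look-alikes about, which are no part of the job. What is shaped like the part that bears small_ring_center but orange is not meant.

How it is judged:
By the outcome, as a careful person would: the job done as asked, in the order asked, and still so for the second after the job is handed in, with the robot touching nothing.
It also fails if it takes over 112 s, if anything falls off the work surface, if the arm or the gripper's body presses on something with over 40 N, if the wrist force passes 120 N, or if a joint passes its speed limit or range.

ROBOT

A 6-joint arm with a two-finger parallel gripper is mounted at the origin on a cart in front of the work surface, level with it; the furniture and walls round the work are solid. World frame = base frame: x ahead of the robot, y to its left, z up, the work surface at z = 0. Lengths are in m, angles in rad, forces in N, time in s.
With the tool pointing down it reaches from about 0.375 to 0.9 m from the base axis. Payload 3.1 kg.
Tool frame: the origin (TCP) lies between the finger pads; the fingertips stand 25 mm ahead of it and the grasp point (between the pads) lies 6 mm ahead of it; y points along the fingers, x is the direction in which the jaws open and shut, and the axes are right-handed (so a half turn about y gives the same grasp; the last joint's range is limited). The gripper opens to 87 mm and grips with 3 to 60 N. Pads are 19 mm wide; open, the fingers measure 117 mm over their backs; the gripper's body (75 mm by 190 mm) begins 51 mm behind the grasp point.
Start: joints at [-1.482, 0.527, 1.433, -0, 1.181, -0.178], TCP at [0.165, -0.603, 0.248] pointing down, gripper open.
Joint ranges: [-3.08, 3.08], [-0.75, 2.2], [0.22, 2.44], [-1.43, 4.57], [0, 2.65], [-2.85, 2.85]. Speed limits (rad/s): [2.79, 2.79, 3.14, 3.14, 3.14, 3.14].

INTERFACE

Orientations are given as a unit quaternion [x, y, z, w].
In Python, from rig import robot gives the robot as it stands.
- The arm moves only by the tool carry_out, never from a script. Its argument "moves" is a list of rows, each a list of 7 numbers: the opening, from 0 (shut) to 1 (fully open), then the shift along the tool's x, y, z in cm, then the turn, a rotation vector about the tool's x, y, z in rad. In form: [[grip, x, y, z, rx, ry, rz], ...]. A call has 1 to 20 rows; each row is the pose to reach, as a shift and turn from the pose commanded when the call began, along the tool's axes at that moment; what a row does not reach only later rows make up. A row lasts 1/10 s, in which the tool goes at most 50 mm and 8.59 degrees, less where a joint would pass 70% of its speed; a pose out of reach is approached as far as the arm can. A call with a gripper value outside its range is refused whole. The fingers move at their own pace and stop on an object; "force" is the grip in N (left out, the last holds). Time passes only in rows, so rows that repeat a pose let the fingers close. It gives the time, the measured TCP pose, the force and the opening at its end, in the units of the state.
- robot.get_obs(): the state, without advancing time (a new reading comes with each control period).
- robot.camera(name): name is "side" or "top" or "wrist"; returns the picture (400x640x3 uint8, red, green, blue); there is no depth.
- robot.camera_params(name): a dict with "fx", "fy", "cx", "cy" (pixels), "k1" (the pictures are not rectified: a ray, as slopes to the right and down, at radius r is drawn at 1 + k1 r^2 times it, then the intrinsics apply), "extrinsics" (4x4, takes a point from camera to world coordinates); the wrist camera has in their place "mount" (4x4, takes a point from camera to tool coordinates, whose origin is the TCP and whose axes are the tool frame's). Camera axes: x right, y down, z forward; pixel columns grow to the right and rows downward; lengths in m; the calibration is good to about 2 mm. A picture is of the moment at which its call begins: read the wrist's pose just before it. camera_params takes no time and is no camera call.
- robot.hand_in(): hands the job in, once; it reports no verdict.
The state is a dict: "time": time; "q": joint angles; "joint_velocities": joint speeds; "joint_torque": joint torques, N m; "position": TCP position; "tool_rot": TCP orientation; "ft_force": force on the tool from outside, world axes, zero at the start; "moment": the same for the moment, N m; "grip_width": finger opening in m.
Only numpy, scipy, OpenCV 4.12 (cv2) and the standard library are available. Lean on these libraries where they do the work, as an engineer would, in place of code of your own. Each camera call takes 0.05 s, during which the arm holds its last target.

## Working session

There is one attempt and no reset: what is moved stays moved. The work goes in short steps, Python scripts to look and compute and a tool call to move; the robot and the scene stay as the last step left them, time stands still between calls to the robot, and variables do not carry over. Pictures are saved under pics/ and viewed, and the job is handed in when it is done.

Besides the shell and the picture viewer there is one more tool, called after "Request:" as name(argument=value, ...) on one line, values as JSON. carry_out: Moves the arm, as the interface text tells. Its arguments: {"type":"object","properties":{"moves":{"type":"array"},"force":{"type":"number"}},"required":["moves"]}

```bash
mkdir -p pics; ls
python3 - <<'E'
from rig import robot
import cv2
o=robot.get_obs()
print({k:o[k] for k in ("time","position","tool_rot","grip_width","q")})
for n in ("top","side"):
    cv2.imwrite(f"pics/{n}0.png",robot.camera(n)[:,:,::-1])
for n in ("top","side","wrist"):print(n,robot.camera_params(n))
E
```

```text
pics
{'time': 0.0, 'position': array([ 0.16475535, -0.60218607,  0.24656761]), 'tool_rot': array([-0.56149049,  0.42957342, -0.4285422 ,  0.56262482]), 'grip_width': 0.08741268759733, 'q': array([-1.48248331e+00,  5.28465659e-01,  1.43391573e+00,  5.85704257e-06,
        1.18137926e+00, -1.78479571e-01])}
top {'fx': 462.55439951643154, 'fy': 462.55439951643154, 'cx': 328.3283763381191, 'cy': 203.12750306113196, 'k1': -0.005377034721908924, 'extrinsics': array([[-0.00158567, -0.98870132,  0.14989055,  0.4263358 ],
       [-0.99977051, -0.00163481, -0.02135989,  0.01729874],
       [ 0.02136359, -0.14989002, -0.98847184,  1.00958701],
       [ 0.        ,  0.        ,  0.        ,  1.        ]])}
side {'fx': 510.09088054564614, 'fy': 510.09088054564614, 'cx': 332.0104602214745, 'cy': 201.01612300380103, 'k1': -0.018250395288562756, 'extrinsics': array([[ 0.39979813,  0.73276361, -0.5506532 ,  1.11711397],
       [ 0.91659192, -0.32259111,  0.23620803, -0.26095367],
       [-0.00455118, -0.5991598 , -0.80061652,  0.89493643],
       [ 0.        ,  0.        ,  0.        ,  1.        ]])}
wrist {'fx': 346.428677484846, 'fy': 346.428677484846, 'cx': 315.4966497380919, 'cy': 205.74615823821432, 'k1': -0.02709313256621653, 'mount': array([[ 9.99999971e-01, -2.42188027e-04, -6.89640710e-06,
        -4.92813288e-04],
       [-5.62527780e-05, -2.59766925e-01,  9.65671342e-01,
        -1.36472050e-01],
       [-2.35665496e-04, -9.65671314e-01, -2.59766931e-01,
         7.07617638e-02],
       [ 0.00000000e+00,  0.00000000e+00,  0.00000000e+00,
         1.00000000e+00]])}
```

View pics/top0.png

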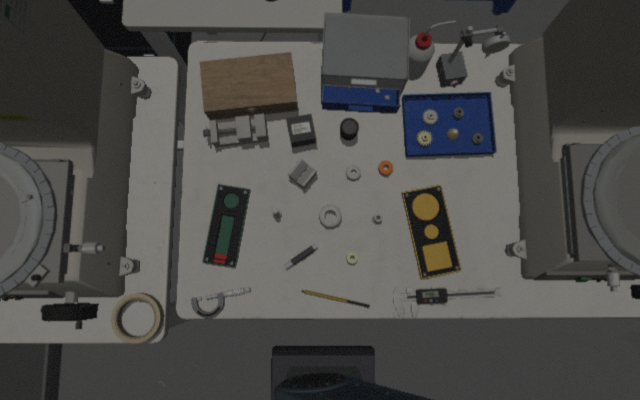

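View pics/side0.png

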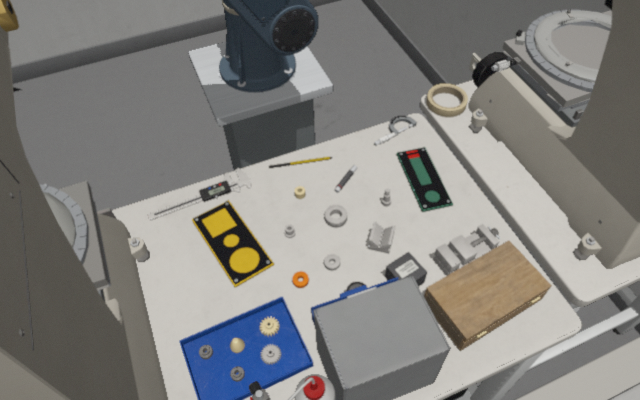

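Run:
```python
from rig import robot
from scipy.spatial.transform import Rotation as R
print(R.from_quat(robot.get_obs()["tool_rot"]).as_matrix().round(3))
```

```text
[[ 0.264 -0.     0.965]
 [-0.965  0.002  0.264]
 [-0.002 -1.     0.   ]]
```

Run:
```python
import cv2
a=cv2.imread("pics/top0.png")
def crop(im,x0,y0,x1,y1,s,n):
    cv2.imwrite(n,cv2.resize(im[y0:y1,x0:x1],None,fx=s,fy=s,interpolation=cv2.INTER_CUBIC))
crop(a,195,150,395,290,4,"pics/t_mid.png")
crop(a,390,175,470,285,5,"pics/t_y.png")
b=cv2.imread("pics/side0.png")
crop(b,190,130,470,300,2.8,"pics/s_mid.png")
```

```text
(no output)
```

View pics/t_mid.png

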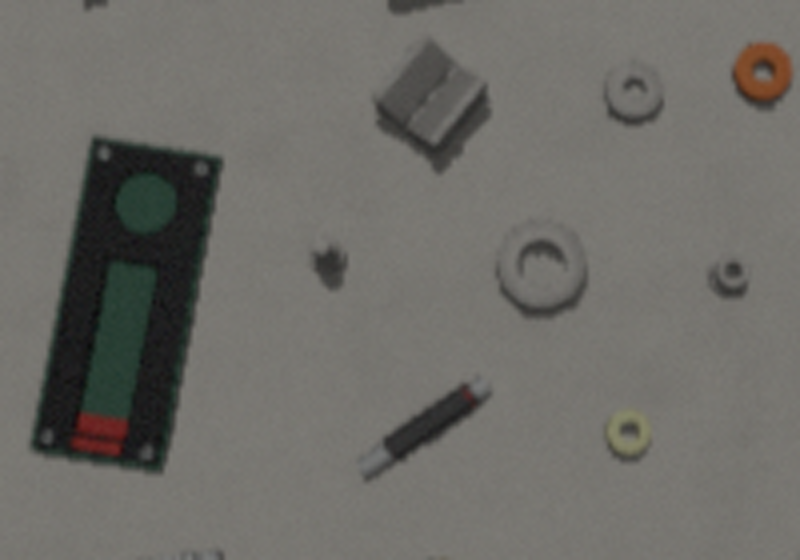

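View pics/t_y.png

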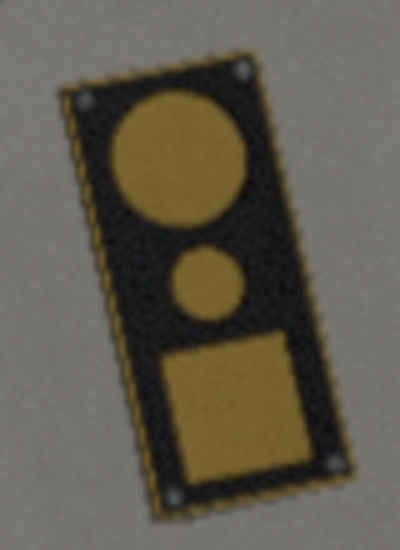

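View pics/s_mid.png

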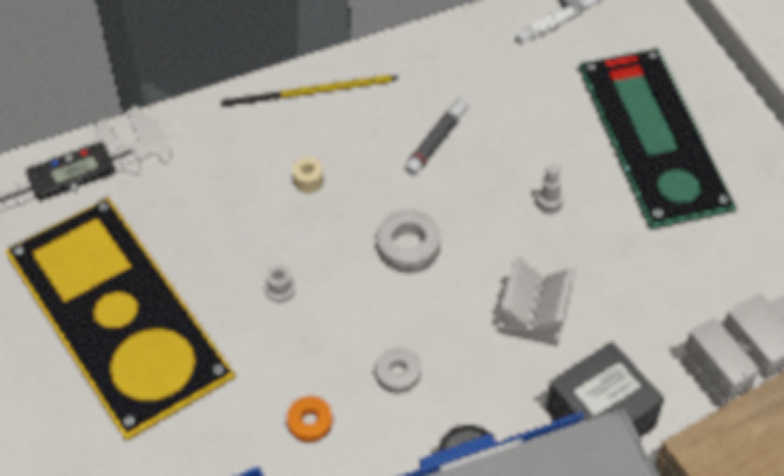

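```bash
cat > h.py <<'E'
import numpy as np, cv2
from rig import robot
from scipy.spatial.transform import Rotation as R
def pose(o=None):
    o=o or robot.get_obs(); T=np.eye(4); T[:3,:3]=R.from_quat(o["tool_rot"]).as_matrix(); T[:3,3]=o["position"]; return T
def cam(n,T=None):
    p=robot.camera_params(n); K=np.array([[p["fx"],0,p["cx"]],[0,p["fy"],p["cy"]],[0,0,1.]])
    E=p["extrinsics"] if n!="wrist" else T@p["mount"]
    return K,p["k1"],E
def cast(c,px,z):
    K,k,E=c; px=np.asarray(px,float).reshape(-1,1,2)
    s=cv2.undistortPoints(px,K,np.array([k,0,0,0.]))[:,0]
    d=np.c_[s,np.ones(len(s))]@E[:3,:3].T; o=E[:3,3]
    return o+d*((z-o[2])/d[:,2])[:,None]
def proj(c,P):
    K,k,E=c; P=np.asarray(P,float).reshape(-1,3); W=np.linalg.inv(E)
    q=P@W[:3,:3].T+W[:3,3]; s=q[:,:2]/q[:,2:]; r=(s**2).sum(1,keepdims=True)
    s=s*(1+k*r); return s*[K[0,0],K[1,1]]+[K[0,2],K[1,2]]
def shot(name):
    """wrist picture, saved; returns bgr, cam"""
    T=pose(); im=robot.camera("wrist")[:,:,::-1].copy(); cv2.imwrite(f"pics/{name}.png",im); np.save(f"pics/{name}.npy",T); return im,cam("wrist",T)
E
python3 - <<'E'
from h import *
t=cam("top");s=cam("side")
for n,p,z in [("bush",(378,217),.02),("brass",(352.5,258),.018),("g_go",(286.2,266.2),.007),("g_nogo",(316.3,246.2),.007),("shaft",(276.3,211.3),.047),("vb",(303,173.8),.036),("ring",(330.5,216.3),.018),("sring",(353.5,172.5),.012)]:
    print(n,cast(t,p,z)[0].round(4))
f=2.8
for n,p,z in [("bush",(279,273),.02),("g_go",(460,103),.007),("g_nogo",(412,168),.007),("shaft",(552,172),.047),("ring",(408,233),.018),("vbR",(545,300),.018)]:
    print("side",n,cast(s,np.array(p)/f+[190,130],z)[0].round(4))
for n,c in (("top",t),("side",s)):
    im=cv2.imread(f"pics/{n}0.png");h=cv2.cvtColor(im,cv2.COLOR_BGR2HSV)
    for nm,lo,hi in (("green",(60,80,30),(90,255,255)),("yel",(18,120,60),(32,255,255)),("red",(0,150,80),(8,255,255))):
        m=cv2.inRange(h,lo,hi);k,l,st,ce=cv2.connectedComponentsWithStats(m)
        for i in range(1,k):
            if st[i,4]>40: print(n,nm,st[i],ce[i].round(1),cast(c,ce[i],.004)[0].round(4))
E
```

```text
bush [ 0.5463 -0.1113  0.02  ]
brass [ 0.4584 -0.0555  0.018 ]
g_go [0.4414 0.0862 0.007 ]
g_nogo [0.4842 0.0218 0.007 ]
shaft [0.5548 0.1055 0.047 ]
vb [0.6376 0.0506 0.036 ]
ring [ 0.5479 -0.0088  0.018 ]
sring [ 0.6461 -0.0599  0.012 ]
side bush [ 0.5427 -0.1101  0.02  ]
side g_go [0.4372 0.0868 0.007 ]
side g_nogo [0.4831 0.0236 0.007 ]
side shaft [0.5576 0.1055 0.047 ]
side ring [ 0.5466 -0.0079  0.018 ]
side vbR [0.6415 0.0592 0.018 ]
top green [224 193  15  16 166] [230.9 200.2] [0.5851 0.2091 0.004 ]
top green [215 215  19  39 403] [224.4 234.1] [0.5106 0.221  0.004 ]
top yel [412 193  27  28 589] [425.1 206.3] [ 0.572  -0.2182  0.004 ]
top yel [403 194  20  84 106] [412.4 237.2] [ 0.5038 -0.188   0.004 ]
top yel [424 224  15  15 173] [430.9 231.3] [ 0.5169 -0.2291  0.004 ]
top yel [422 241  30  31 691] [436.6 256. ] [ 0.4629 -0.2396  0.004 ]
top yel [305 291  42  11  97] [325.  295.9] [0.3785 0.0029 0.004 ]
top red [417  33  14  13  77] [422.6  40.2] [ 0.9642 -0.2254  0.004 ]
top red [215 254  12   6  46] [220.1 256.2] [0.463  0.2287 0.004 ]
side green [398 154  16  36  51] [406.  172.6] [0.4982 0.1884 0.004 ]
side green [409 158  23  28 334] [420.5 171.3] [0.5081 0.2205 0.004 ]
side green [414 191  38  20  87] [429.7 203.9] [0.597 0.193 0.004]
side green [425 190  16  13 157] [432.2 196. ] [0.5804 0.2089 0.004 ]
side yel [  0   0  18  31 331] [ 6.9 17.9] [-0.5309 -0.6247  0.004 ]
side yel [290 157  40   8  87] [309.6 160.5] [0.3757 0.0014 0.004 ]
side yel [193 203  81  84 416] [235.8 253.4] [ 0.5474 -0.2299  0.004 ]
side yel [201 208  36  30 651] [218.6 222.4] [ 0.4593 -0.2408  0.004 ]
side yel [223 234  17  14 192] [230.8 240.3] [ 0.513 -0.23   0.004]
side yel [229 247  31  27 670] [244.  259.8] [ 0.5684 -0.2192  0.004 ]
side red [406 150  14   9  79] [412.6 153.8] [0.4537 0.2301 0.004 ]
side red [304 376  20  24 308] [314.5 388.8] [ 0.8607 -0.1863  0.004 ]
```

```bash
cat >> h.py <<'E'
def go(x,y,z,psi_deg,T=None):
    """from current measured pose: shift (cm, tool axes) and rotvec to TCP target, tool down, tool z at azimuth psi"""
    T=pose() if T is None else T
    a=np.radians(psi_deg);c,s=np.cos(a),np.sin(a)
    G=np.array([[s,0,c],[-c,0,s],[0,-1,0.]])
    d=T[:3,:3].T@(np.array([x,y,z])-T[:3,3])*100
    r=R.from_matrix(T[:3,:3].T@G).as_rotvec()
    print("to",(x,y,z,psi_deg),"shift",d.round(2),"rot",r.round(3)); return d,r
E
python3 -c "
from h import *
go(.51,0,.30,0)"
```

```text
to (0.51, 0, 0.3, 0) shift [-49.    -5.22  49.18] rot [-0.     0.267 -0.002]
```

Request:
carry_out(moves=[[1,-49,-5.2,49.2,0,0.267,0],[1,-49,-5.2,49.2,0,0.267,0],[1,-49,-5.2,49.2,0,0.267,0],[1,-49,-5.2,49.2,0,0.267,0],[1,-49,-5.2,49.2,0,0.267,0],[1,-49,-5.2,49.2,0,0.267,0],[1,-49,-5.2,49.2,0,0.267,0],[1,-49,-5.2,49.2,0,0.267,0],[1,-49,-5.2,49.2,0,0.267,0],[1,-49,-5.2,49.2,0,0.267,0],[1,-49,-5.2,49.2,0,0.267,0],[1,-49,-5.2,49.2,0,0.267,0],[1,-49,-5.2,49.2,0,0.267,0],[1,-49,-5.2,49.2,0,0.267,0],[1,-49,-5.2,49.2,0,0.267,0],[1,-49,-5.2,49.2,0,0.267,0],[1,-49,-5.2,49.2,0,0.267,0],[1,-49,-5.2,49.2,0,0.267,0],[1,-49,-5.2,49.2,0,0.267,0],[1,-49,-5.2,49.2,0,0.267,0]])

```text
time: 2.1
position: [0.5099, -0.0015, 0.2996]
tool_rot: [-0.499, 0.501, -0.501, 0.499]
ft_force: [0.5, 0.2, -0.5]
grip_width: 0.0872
```

Run:
```python
from h import *
o=robot.get_obs();print(o["time"],o["position"],o["q"].round(3),o["ft_force"].round(2))
im,c=shot("w1"); print(pose()[:3,:3].round(3))
```

```text
2.1 [ 0.50994574 -0.00147767  0.29957828] [-0.222  0.309  1.652 -0.     1.181  1.351] [ 0.52  0.19 -0.54]
[[-0.002 -0.     1.   ]
 [-1.     0.    -0.002]
 [-0.    -1.    -0.   ]]
```

View pics/w1.png

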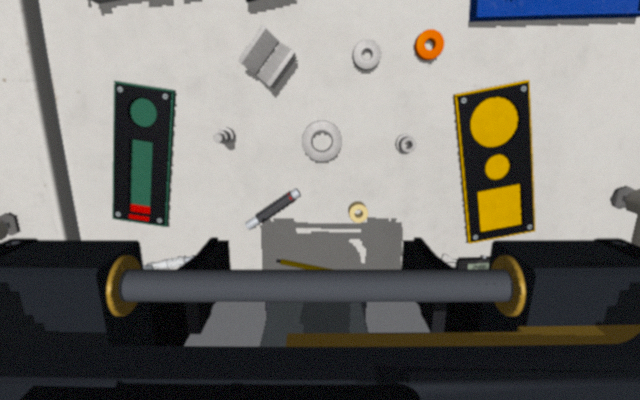

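Run:
```python
from h import *
im=cv2.imread("pics/w1.png");T=np.load("pics/w1.npy");c=cam("wrist",T)
cv2.imwrite("pics/w1c.png",cv2.resize(im[20:235,205:435],None,fx=3.4,fy=2.7,interpolation=cv2.INTER_CUBIC) if 0 else cv2.resize(im[20:235,205:435],None,fx=2.75,fy=2.75,interpolation=cv2.INTER_CUBIC))
h=cv2.cvtColor(im,cv2.COLOR_BGR2HSV)
for nm,lo,hi in (("green",(60,80,30),(90,255,255)),("yel",(18,150,120),(32,255,255)),("red",(0,150,80),(8,255,255)),("handle",(0,0,0),(180,120,70))):
    m=cv2.inRange(h,lo,hi);m[238:]=0
    k,l,st,ce=cv2.connectedComponentsWithStats(m)
    for i in range(1,k):
        if st[i,4]>60 and st[i,2]<100: 
            rr=cv2.minAreaRect(np.argwhere(l==i)[:,::-1].astype(np.float32))
            print(nm,st[i],ce[i].round(1),cast(c,ce[i],.004)[0].round(4),cast(c,cv2.boxPoints(rr),.004)[:,:2].round(4).tolist())
```

```text
green [116  82  59 144 588] [163.9 144.6] [0.5433 0.1869 0.004 ] [[0.6176, 0.2369], [0.6351, 0.176], [0.4596, 0.1328], [0.4374, 0.1995]]
green [129  96  29  32 670] [142.9 112.1] [0.5826 0.2082 0.004 ] [[0.5841, 0.2326], [0.6059, 0.2065], [0.5813, 0.1837], [0.5588, 0.2099]]
green [ 129  138   25   67 1413] [141.  171.3] [0.5101 0.22   0.004 ] [[0.4679, 0.2419], [0.5518, 0.2278], [0.5508, 0.1992], [0.4669, 0.2119]]
yel [455  81  74 157 547] [470.2 146.1] [ 0.5406 -0.1932  0.004 ] [[0.4517, -0.1236], [0.6422, -0.1807], [0.6178, -0.2548], [0.4203, -0.2051]]
yel [ 470   97   48   50 1878] [493.6 121.6] [ 0.5704 -0.2189  0.004 ] [[0.599, -0.1867], [0.5994, -0.244], [0.5409, -0.2523], [0.5407, -0.193]]
yel [485 154  25  26 485] [496.7 166.6] [ 0.515 -0.23   0.004] [[0.5138, -0.2081], [0.5365, -0.2282], [0.5164, -0.2513], [0.4933, -0.2313]]
yel [ 477  184   45   48 1726] [499.2 207.5] [ 0.4614 -0.2404  0.004 ] [[0.4824, -0.2035], [0.4933, -0.2617], [0.4396, -0.2797], [0.4282, -0.2195]]
red [130 204  21  11 162] [139.9 208.5] [0.4611 0.228  0.004 ] [[0.4572, 0.243], [0.4682, 0.2399], [0.4642, 0.2131], [0.4532, 0.2161]]
red [128 214  22   8 104] [138.6 217.3] [0.4492 0.2313 0.004 ] [[0.4478, 0.2461], [0.4555, 0.2438], [0.4511, 0.217], [0.4434, 0.2191]]
handle [ 114   83   58  142 4622] [140.9 148.2] [0.5391 0.2163 0.004 ] [[0.4428, 0.2711], [0.6166, 0.2374], [0.6131, 0.1701], [0.4395, 0.1965]]
handle [ 459   85   74  153 4533] [497.5 158.1] [ 0.5258 -0.2296  0.004 ] [[0.6061, -0.1709], [0.6141, -0.2536], [0.4274, -0.3012], [0.4187, -0.2089]]
handle [623 197  17  20  93] [632.3 206.6] [ 0.4622 -0.4204  0.004 ] [[0.4675, -0.4021], [0.4765, -0.4064], [0.4583, -0.4372], [0.4491, -0.433]]
handle [261 201  31  21  75] [274.4 212. ] [0.4561 0.0525 0.004 ] [[0.4462, 0.0717], [0.4719, 0.0313], [0.468, 0.0289], [0.4421, 0.0694]]
```

View pics/w1c.png

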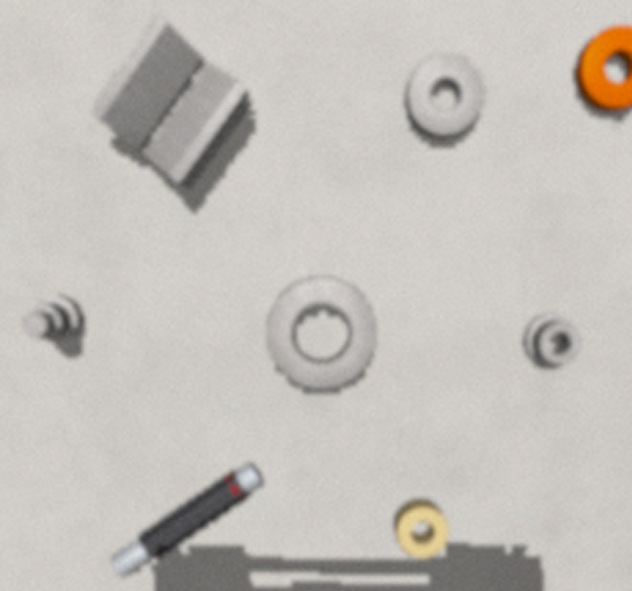

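Run:
```python
from h import *
T=np.load("pics/w1.npy");c=cam("wrist",T)
f=lambda p:np.array(p)/2.75+[205,20]
for n,p,z in [("bush top",(559,341),.02),("bush base",(549,342),.003),("shaft top",(37,323),.047),("shaft foot",(63,317),.012),("ring",(321,330),.018),("go tip",(115,567),.007),("nogo tip",(259,470),.007),("h1",(147,546),.009),("h2",(237,485),.009),("v1",(165,22),.036),("v2",(248,92),.036),("v3",(183,182),.036),("v4",(97,106),.036),("vg1",(204,64),.018),("vg2",(142,146),.018)]:
    print(n,cast(c,f(p),z)[0].round(4))
```

```text
bush top [ 0.5445 -0.1115  0.02  ]
bush base [ 0.5426 -0.1116  0.003 ]
shaft top [0.5545 0.1063 0.047 ]
shaft foot [0.5547 0.1044 0.012 ]
ring [ 0.5491 -0.0086  0.018 ]
go tip [0.4377 0.0887 0.007 ]
nogo tip [0.4847 0.0197 0.007 ]
h1 [0.4488 0.0727 0.009 ]
h2 [0.4781 0.0298 0.009 ]
v1 [0.6678 0.052  0.036 ]
v2 [0.6425 0.0205 0.036 ]
v3 [0.609 0.047 0.036]
v4 [0.6376 0.0798 0.036 ]
vg1 [0.656  0.0391 0.018 ]
vg2 [0.6246 0.0657 0.018 ]
```

```bash
python3 -c "
from h import *
go(.545,-.1113,.10,-9.1)
go(.545,-.1113,.0315,-9.1)
go(.545,-.1113,.14,-9.1)"
```

```text
to (0.545, -0.1113, 0.1, -9.1) shift [10.99 19.96  3.52] rot [0.    0.157 0.   ]
to (0.545, -0.1113, 0.0315, -9.1) shift [10.99 26.81  3.52] rot [0.    0.157 0.   ]
to (0.545, -0.1113, 0.14, -9.1) shift [10.99 15.96  3.52] rot [0.    0.157 0.   ]
```

Request:
carry_out(moves=[[0.6,11,16,3.5,0,0.157,0],[0.6,11,16,3.5,0,0.157,0],[0.6,11,16,3.5,0,0.157,0],[0.6,11,16,3.5,0,0.157,0],[0.6,11,16,3.5,0,0.157,0],[0.6,11,16,3.5,0,0.157,0],[0.6,11,20,3.5,0,0.157,0],[0.6,11,23,3.5,0,0.157,0],[0.6,11,23,3.5,0,0.157,0],[0.6,11,23,3.5,0,0.157,0]])

```text
time: 3.15
position: [0.546, -0.1099, 0.0715]
tool_rot: [0.459, -0.537, 0.538, -0.46]
ft_force: [0.4, -0.1, 1.3]
grip_width: 0.0523
```

Run:
```python
from h import *
o=robot.get_obs();print(o["time"],o["position"],o["grip_width"])
im,c=shot("w2"); print(proj(c,[[.545,-.1113,.02],[.545,-.1113,0]]))
go(.545,-.1113,.0315,-9.1)
```

```text
3.15 [ 0.54596042 -0.10993086  0.07146066] 0.05233628062000963
[[318.80325214 240.62988101]
 [318.49414434 229.42722847]]
to (0.545, -0.1113, 0.0315, -9.1) shift [ 0.12  4.05 -0.16] rot [-0.004  0.003  0.001]
```

View pics/w2.png

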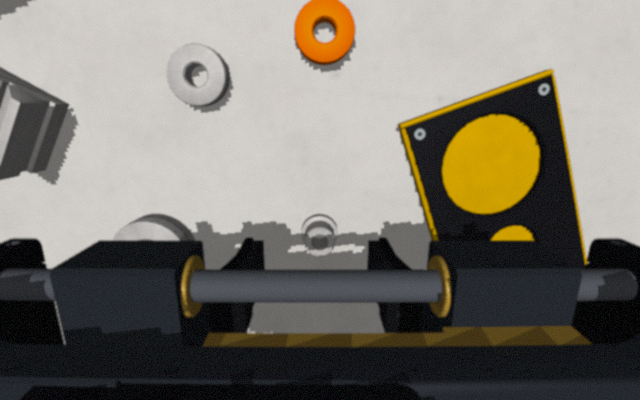

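Request:
carry_out(moves=[[0.6,0.1,2,-0.1,0,0,0],[0.6,0.1,4,-0.1,0,0,0],[0.6,0.1,4,-0.1,0,0,0],[0.6,0.1,4,-0.1,0,0,0],[0,0.1,4,-0.1,0,0,0],[0,0.1,4,-0.1,0,0,0],[0,0.1,4,-0.1,0,0,0],[0,0.1,4,-0.1,0,0,0],[0,0.1,4,-0.1,0,0,0],[0,0.1,4,-0.1,0,0,0],[0,0.1,4,-0.1,0,0,0],[0,0.1,4,-0.1,0,0,0]], force=15)

```text
time: 4.4
position: [0.5441, -0.1114, 0.0297]
tool_rot: [0.459, -0.538, 0.538, -0.459]
ft_force: [-0.1, -0.5, 2.9]
grip_width: 0.0206
```

Request:
carry_out(moves=[[0.4,0,0,0,0,0,0],[0.4,0,-0.2,0,0,0,0],[0.4,0,-0.2,0,0,0,0],[0,0,-0.2,0,0,0,0],[0,0,-0.2,0,0,0,0],[0,0,-0.2,0,0,0,0],[0,0,-0.2,0,0,0,0],[0,0,-0.2,0,0,0,0],[0,0,-0.2,0,0,0,0]])

```text
time: 5.3
position: [0.544, -0.1113, 0.0315]
tool_rot: [-0.459, 0.538, -0.538, 0.459]
ft_force: [0.3, 1.2, -0.3]
grip_width: 0.0203
```

Run:
```python
from h import *
o=robot.get_obs();print(o["time"],o["position"],o["grip_width"],o["ft_force"].round(2))
p=o["position"]
go(p[0],p[1],.12,-9.1); go(.583,.2085,.12,-9.1); go(.583,.2085,p[2]+.008,-9.1)
```

```text
5.3 [ 0.54402358 -0.11130369  0.0315121 ] 0.020258867978887325 [ 0.31  1.19 -0.26]
to (np.float64(0.5440235833610939), np.float64(-0.11130368737927099), 0.12, -9.1) shift [-0.   -8.85 -0.  ] rot [ 0.     0.002 -0.   ]
to (0.583, 0.2085, 0.12, -9.1) shift [-32.2   -8.85  -1.16] rot [ 0.     0.002 -0.   ]
to (0.583, 0.2085, np.float64(0.039512098165151895), -9.1) shift [-32.2   -0.8   -1.16] rot [ 0.     0.002 -0.   ]
```

Request:
carry_out(moves=[[0,0,-4,0,0,0,0],[0,0,-8,0,0,0,0],[0,-5,-9,-0.3,0,0,0],[0,-9,-9,-0.5,0,0,0],[0,-13,-9,-0.6,0,0,0],[0,-17,-9,-0.8,0,0,0],[0,-21,-9,-0.9,0,0,0],[0,-25,-9,-1,0,0,0],[0,-29,-9,-1.1,0,0,0],[0,-32.2,-9,-1.2,0,0,0],[0,-32.2,-7,-1.2,0,0,0],[0,-32.2,-4,-1.2,0,0,0],[0,-32.2,-3,-1.2,0,0,0],[0,-32.2,-3,-1.2,0,0,0],[0,-32.2,-3,-1.2,0,0,0]])

```text
time: 6.8
position: [0.583, 0.2084, 0.062]
tool_rot: [0.459, -0.538, 0.538, -0.459]
ft_force: [-0.1, 0.7, -0.2]
grip_width: 0.0199
```

Run:
```python
from h import *
o=robot.get_obs();print(o["time"],o["position"],o["grip_width"],o["ft_force"].round(2))
im,c=shot("w3")
go(.583,.2085,.036,-9.1)
```

```text
6.8 [0.58303922 0.20835372 0.06199845] 0.019925378355863742 [-0.15  0.71 -0.17]
to (0.583, 0.2085, 0.036, -9.1) shift [-0.    2.66 -0.05] rot [-0.002  0.001 -0.001]
```

View pics/w3.png

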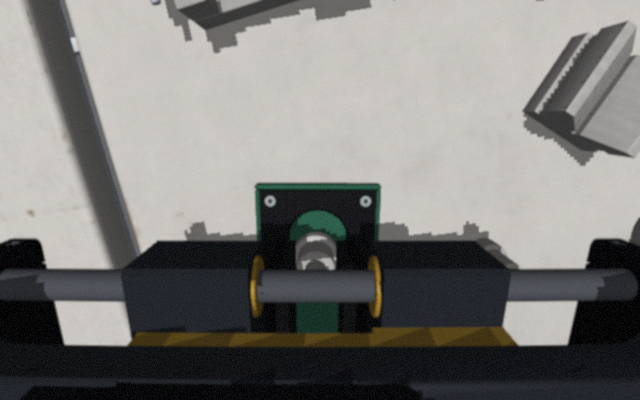

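Request:
carry_out(moves=[[0,0,1.2,0,0,0,0],[0,0,2,0,0,0,0],[0,0,2.3,0,0,0,0],[0,0,2.5,0,0,0,0],[0,0,2.6,0,0,0,0],[0,0,2.6,0,0,0,0]])

```text
time: 7.45
position: [0.5827, 0.2086, 0.0356]
tool_rot: [0.459, -0.538, 0.538, -0.459]
ft_force: [0.4, 1.4, 0.4]
grip_width: 0.0202
```

Request:
carry_out(moves=[[0.45,0,0,0,0,0,0],[0.45,0,0,0,0,0,0],[0.45,0,0,0,0,0,0],[0.45,0,-2,0,0,0,0],[0.45,0,-5,0,0,0,0],[0.45,0,-10,0,0,0,0],[0.8,0,-14,-3,0,0,0],[0.8,0,-14,-6,0,0,0],[0.8,0,-14,-7,0,0,0],[0.8,0,-14,-7,0,0,0]])

```text
time: 8.45
position: [0.5117, 0.2197, 0.1753]
tool_rot: [-0.46, 0.538, -0.537, 0.459]
ft_force: [0.6, 0.1, -0.1]
grip_width: 0.0632
```

Run:
```python
from h import *
o=robot.get_obs();print(o["time"],o["position"],o["grip_width"],o["ft_force"].round(2))
im,c=shot("w4"); print(proj(c,[[.583,.2085,.024],[.583,.2085,.004]]))
cv2.imwrite("pics/w4c.png",cv2.resize(im[100:250,220:420],None,fx=4,fy=4,interpolation=cv2.INTER_CUBIC))
go(.4612,.0542,.14,124.3);go(.4612,.0542,.07,124.3)
```

```text
8.45 [0.51168561 0.21967187 0.17530224] 0.06318359991141433 [ 0.61  0.12 -0.09]
[[315.77719748 110.3115116 ]
 [315.73640217 110.42646675]]
to (0.4612, 0.0542, 0.14, 124.3) shift [17.15  3.51 -2.57] rot [ 1.000e-03 -2.326e+00 -0.000e+00]
to (0.4612, 0.0542, 0.07, 124.3) shift [17.14 10.51 -2.57] rot [ 1.000e-03 -2.326e+00 -0.000e+00]
```

View pics/w4c.png

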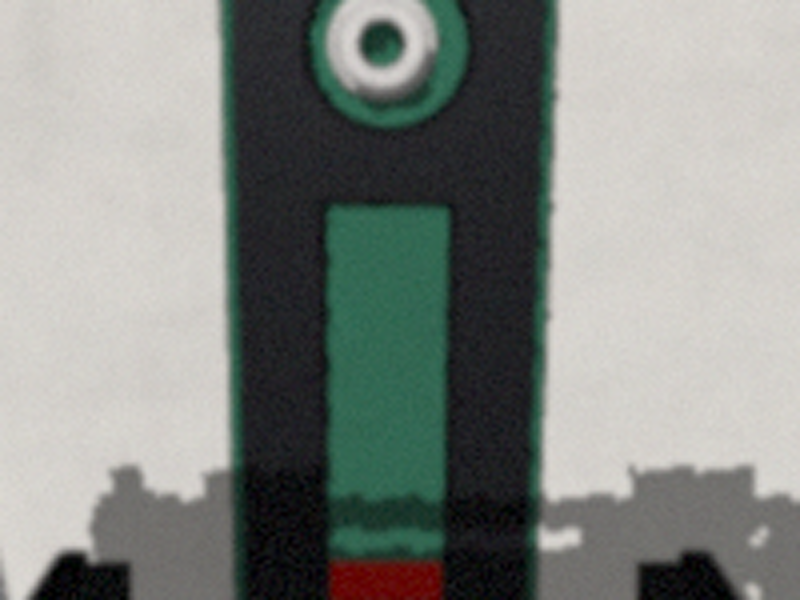

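Request:
carry_out(moves=[[0.45,6,3.5,-2,0,-0.14,0],[0.45,10,3.5,-2.6,0,-0.29,0],[0.45,14,3.5,-2.6,0,-0.44,0],[0.45,17.1,3.5,-2.6,0,-0.58,0],[0.45,17.1,3.5,-2.6,0,-0.73,0],[0.45,17.1,3.5,-2.6,0,-0.88,0],[0.45,17.1,3.5,-2.6,0,-1.02,0],[0.45,17.1,3.5,-2.6,0,-1.17,0],[0.45,17.1,3.5,-2.6,0,-1.31,0],[0.45,17.1,3.5,-2.6,0,-1.46,0],[0.45,17.1,3.5,-2.6,0,-1.6,0],[0.45,17.1,3.5,-2.6,0,-1.75,0],[0.45,17.1,3.5,-2.6,0,-1.9,0],[0.45,17.1,3.5,-2.6,0,-2.04,0],[0.45,17.1,5,-2.6,0,-2.19,0],[0.45,17.1,8,-2.6,0,-2.326,0],[0.45,17.1,9,-2.6,0,-2.326,0],[0.45,17.1,9,-2.6,0,-2.326,0]])

```text
time: 10.3
position: [0.4608, 0.0543, 0.0836]
tool_rot: [-0.676, -0.206, 0.208, 0.677]
ft_force: [-0.4, 0.4, 1.1]
grip_width: 0.0391
```

Run:
```python
from h import *
o=robot.get_obs();print(o["time"],o["position"],o["grip_width"],o["ft_force"].round(2))
im,c=shot("w5"); print(proj(c,[[.4612,.0542,.007],[.4377,.0887,.007],[.4847,.0197,.007]]))
go(.4612,.0542,.031,124.3)
```

```text
10.3 [0.46082125 0.05434058 0.08355393] 0.03910721880691365 [-0.42  0.35  1.07]
[[316.12573383 227.45521052]
 [315.90319474 163.14253482]
 [316.32674323 285.8053697 ]]
to (0.4612, 0.0542, 0.031, 124.3) shift [-0.01  5.35 -0.02] rot [-0.001 -0.004 -0.002]
```

View pics/w5.png

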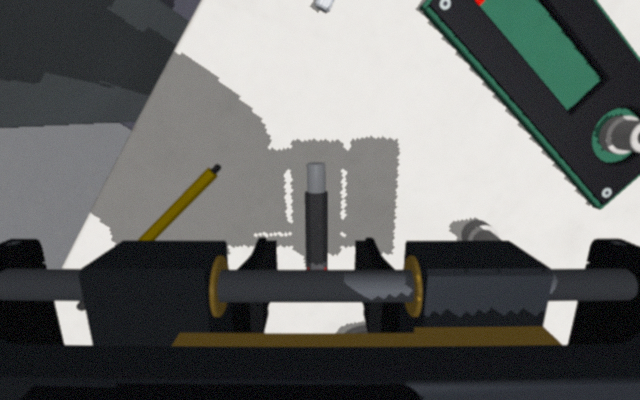

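Request:
carry_out(moves=[[0.45,0,2.5,0,0,0,0],[0.45,0,4.5,0,0,0,0],[0.45,0,5.1,0,0,0,0],[0.45,0,5.1,0,0,0,0],[0.45,0,5.1,0,0,0,0],[0,0,5.1,0,0,0,0],[0,0,5.1,0,0,0,0],[0,0,5.1,0,0,0,0],[0,0,5.1,0,0,0,0],[0,0,5.1,0,0,0,0],[0,0,5.1,0,0,0,0],[0,0,5.1,0,0,0,0]], force=20)

```text
time: 11.55
position: [0.4612, 0.0547, 0.0348]
tool_rot: [0.676, 0.208, -0.208, -0.676]
ft_force: [-1.3, 0.0, 4.8]
grip_width: 0.0139
```

Run:
```python
from h import *
o=robot.get_obs();print(o["time"],o["position"],o["grip_width"],o["ft_force"].round(2))
p=o["position"]
go(.503,.221,.11,-9.1); go(.503,.221,p[2]+.004,-9.1)
```

```text
11.55 [0.46115538 0.05472343 0.0348296 ] 0.01386152625123439 [-1.29  0.05  4.84]
to (0.503, 0.221, 0.11, -9.1) shift [12.82 -7.52 11.38] rot [-0.000e+00  2.328e+00  1.000e-03]
to (0.503, 0.221, np.float64(0.038829595623065136), -9.1) shift [12.82 -0.4  11.39] rot [-0.000e+00  2.328e+00  1.000e-03]
```

Request:
carry_out(moves=[[0.4,0,0,0,0,0,0],[0.4,0,0,0,0,0,0],[0.4,0,0,0,0,0,0],[0.4,0,0,0,0,0,0]])

```text
time: 11.95
position: [0.4609, 0.0547, 0.0343]
tool_rot: [-0.676, -0.208, 0.208, 0.676]
ft_force: [-0.8, -0.8, -0.7]
grip_width: 0.0333
```

Request:
carry_out(moves=[[0.4,0,0.3,0,0,0,0],[0.4,0,0.3,0,0,0,0],[0,0,0.3,0,0,0,0],[0,0,0.3,0,0,0,0],[0,0,0.3,0,0,0,0],[0,0,0.3,0,0,0,0],[0,0,0.3,0,0,0,0],[0,0,0.3,0,0,0,0],[0,0,0.3,0,0,0,0]], force=20)

```text
time: 12.85
position: [0.4611, 0.0547, 0.0316]
tool_rot: [0.676, 0.208, -0.208, -0.676]
ft_force: [0.2, -0.4, 0.1]
grip_width: 0.0144
```

Run:
```python
from h import *
o=robot.get_obs();print(o["time"],o["position"],o["grip_width"],o["ft_force"].round(2))
p=o["position"]
go(.503,.221,.11,-9.1); go(.503,.221,p[2]+.004,-9.1)
```

```text
12.85 [0.46105139 0.05472391 0.03158974] 0.014356643308221164 [ 0.2  -0.37  0.11]
to (0.503, 0.221, 0.11, -9.1) shift [12.83 -7.84 11.38] rot [-0.     2.328  0.   ]
to (0.503, 0.221, np.float64(0.035589740427059466), -9.1) shift [12.83 -0.4  11.38] rot [-0.     2.328  0.   ]
```

Request:
carry_out(moves=[[0,0,-4,0,0,0,0],[0,0,-7.8,0,0,0.1,0],[0,2,-7.8,2,0,0.25,0],[0,4,-7.8,4,0,0.4,0],[0,6,-7.8,6,0,0.55,0],[0,8,-7.8,8,0,0.7,0],[0,10,-7.8,10,0,0.84,0],[0,12.8,-7.8,11.4,0,0.98,0],[0,12.8,-7.8,11.4,0,1.13,0],[0,12.8,-7.8,11.4,0,1.27,0],[0,12.8,-7.8,11.4,0,1.42,0],[0,12.8,-7.8,11.4,0,1.56,0],[0,12.8,-7.8,11.4,0,1.71,0],[0,12.8,-7.8,11.4,0,1.86,0],[0,12.8,-7.8,11.4,0,2,0],[0,12.8,-7.8,11.4,0,2.15,0],[0,12.8,-7,11.4,0,2.29,0],[0,12.8,-5,11.4,0,2.328,0],[0,12.8,-3.5,11.4,0,2.328,0],[0,12.8,-3.5,11.4,0,2.328,0]])

```text
time: 14.85
position: [0.5008, 0.2206, 0.0647]
tool_rot: [-0.46, 0.539, -0.537, 0.457]
ft_force: [0.5, 0.7, -1.1]
grip_width: 0.0141
```

Run:
```python
from h import *
o=robot.get_obs();print(o["time"],o["position"],o["grip_width"],o["ft_force"].round(2))
im,c=shot("w6")
go(.503,.221,.0356,-9.1)
s=robot.camera("side")[:,:,::-1];cv2.imwrite("pics/s6.png",cv2.resize(s[110:240,340:500],None,fx=4.5,fy=4.5,interpolation=cv2.INTER_CUBIC))
```

```text
14.85 [0.50077152 0.22057043 0.06467936] 0.014106989829225255 [ 0.5   0.71 -1.06]
to (0.503, 0.221, 0.0356, -9.1) shift [-0.05  3.    0.15] rot [ 0.003 -0.     0.001]
```

View pics/w6.png

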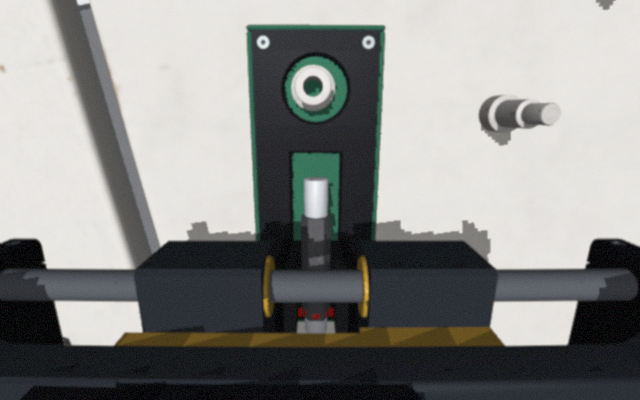

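View pics/s6.png

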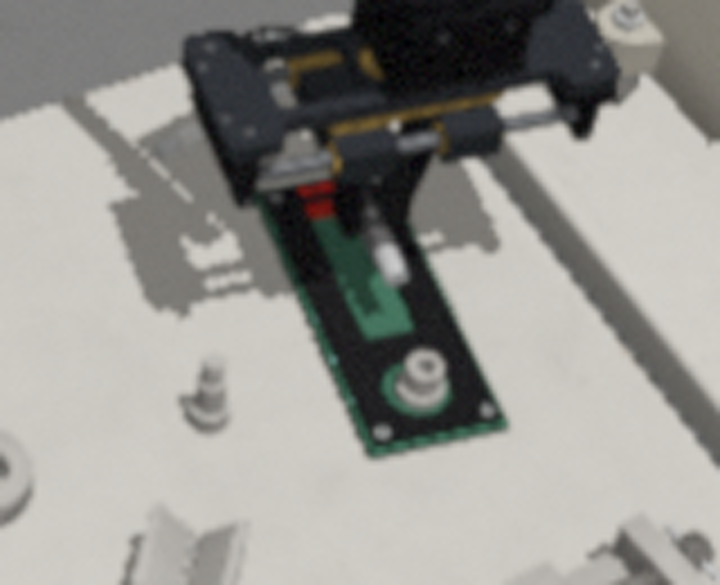

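Request:
carry_out(moves=[[0,0,1,0.2,0,0,0],[0,0,2,0.2,0,0,0],[0,0,2.5,0.2,0,0,0],[0,0,2.8,0.2,0,0,0],[0,0,2.9,0.2,0,0,0],[0,0,2.9,0.2,0,0,0]])

```text
time: 15.55
position: [0.5046, 0.2207, 0.0374]
tool_rot: [-0.459, 0.538, -0.538, 0.459]
ft_force: [-0.3, -0.7, 0.0]
grip_width: 0.0144
```

Request:
carry_out(moves=[[0,0,0.1,-0.1,0,0,0],[0,0,0.2,-0.1,0,0,0],[0,0,0.2,-0.1,0,0,0]])

```text
time: 15.85
position: [0.5036, 0.2209, 0.0356]
tool_rot: [0.459, -0.538, 0.538, -0.459]
ft_force: [-0.9, -0.0, 0.0]
grip_width: 0.0144
```

Request:
carry_out(moves=[[0,0,0.05,0,0,0,0],[0,0,0.05,0,0,0,0],[0.4,0,0.05,0,0,0,0],[0.4,0,0.05,0,0,0,0],[0.4,0,0,0,0,0,0],[0.4,0,-3,0,0,0,0],[0.4,0,-7,0,0,0,0],[0.4,0,-12,0,0,0,0],[0.6,0,-14,-3,0,0,0],[0.6,0,-14,-6,0,0,0],[0.6,0,-14,-8,0,0,0],[0.6,0,-14,-8,0,0,0]])

```text
time: 17.05
position: [0.421, 0.2335, 0.1756]
tool_rot: [-0.46, 0.538, -0.537, 0.458]
ft_force: [-0.3, -0.8, -0.8]
grip_width: 0.051
```

Run:
```python
from h import *
o=robot.get_obs();print(o["time"],o["position"],o["grip_width"],o["ft_force"].round(2))
im,c=shot("w7")
cv2.imwrite("pics/w7c.png",cv2.resize(im[80:280,210:420],None,fx=3,fy=3,interpolation=cv2.INTER_CUBIC))
go(.555,.1055,.175,11.2);go(.555,.1055,.09,11.2)
```

```text
17.05 [0.42102326 0.233507   0.1755641 ] 0.05101096701350693 [-0.33 -0.78 -0.78]
to (0.555, 0.1055, 0.175, 11.2) shift [10.59  0.07 14.98] rot [ 0.    -0.353  0.   ]
to (0.555, 0.1055, 0.09, 11.2) shift [10.59  8.57 14.99] rot [ 0.    -0.353  0.   ]
```

View pics/w7c.png

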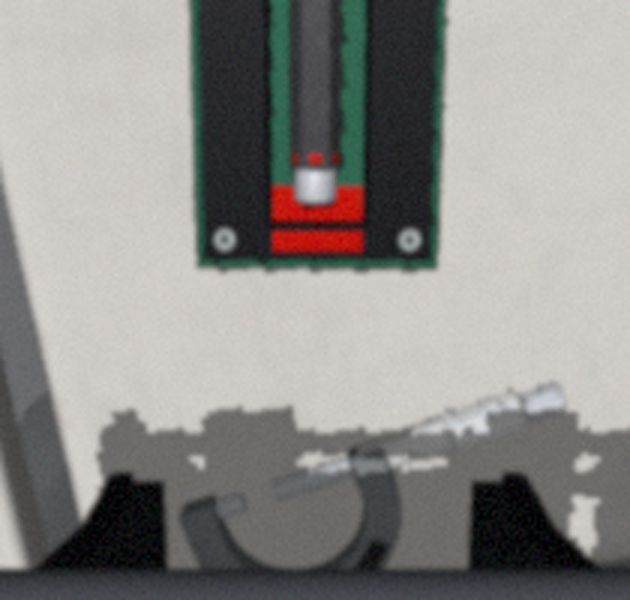

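Request:
carry_out(moves=[[0.55,4,0,5,0,-0.14,0],[0.55,7,0,9,0,-0.28,0],[0.55,10.6,0,13,0,-0.353,0],[0.55,10.6,2,15,0,-0.353,0],[0.55,10.6,6,15,0,-0.353,0],[0.55,10.6,8,15,0,-0.353,0],[0.55,10.6,8,15,0,-0.353,0],[0.55,10.6,8,15,0,-0.353,0]])

```text
time: 17.9
position: [0.557, 0.1047, 0.0952]
tool_rot: [-0.546, 0.449, -0.45, 0.546]
ft_force: [-0.2, -0.1, 0.2]
grip_width: 0.0479
```

Run:
```python
from h import *
o=robot.get_obs();print(o["time"],o["position"],o["grip_width"],o["ft_force"].round(2))
im,c=shot("w8");print(proj(c,[[.555,.1055,.047],[.555,.1055,.012]]))
go(.555,.1055,.0335,11.2)
```

```text
17.9 [0.55700354 0.10466431 0.09520142] 0.04791782501580053 [-0.18 -0.07  0.17]
[[314.237181   244.53278974]
 [314.40975702 225.24662676]]
to (0.555, 0.1055, 0.0335, 11.2) shift [-0.11  6.26 -0.24] rot [-0.002 -0.002  0.   ]
```

View pics/w8.png

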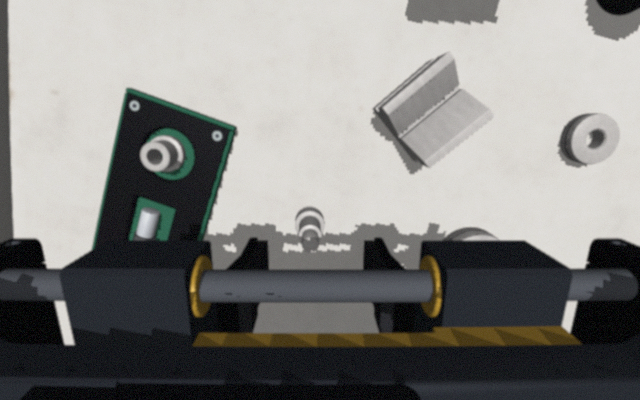

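Request:
carry_out(moves=[[0.55,-0.3,2,-0.15,0,0,0],[0.55,-0.3,4,-0.15,0,0,0],[0.55,-0.3,5.5,-0.15,0,0,0],[0.55,-0.3,6,-0.15,0,0,0],[0.55,-0.3,6,-0.15,0,0,0],[0.55,-0.3,6,-0.15,0,0,0]])

```text
time: 18.55
position: [0.5546, 0.1078, 0.0363]
tool_rot: [-0.546, 0.449, -0.45, 0.546]
ft_force: [0.5, 0.1, 0.1]
grip_width: 0.0478
```

Request:
carry_out(moves=[[0.55,0.05,0.3,0.1,0,0,0],[0.55,0.05,0.3,0.1,0,0,0],[0,0.05,0.3,0.1,0,0,0],[0,0.05,0.3,0.1,0,0,0],[0,0.05,0.3,0.1,0,0,0],[0,0.05,0.3,0.1,0,0,0],[0,0.05,0.3,0.1,0,0,0],[0,0.05,0.3,0.1,0,0,0],[0,0.05,0.3,0.1,0,0,0],[0,0.05,0.3,0.1,0,0,0]], force=20)

```text
time: 19.55
position: [0.5549, 0.1074, 0.0326]
tool_rot: [0.546, -0.449, 0.449, -0.546]
ft_force: [0.1, 0.5, 0.1]
grip_width: 0.0178
```

Run:
```python
from h import *
o=robot.get_obs();print(o["time"],o["position"],o["grip_width"],o["ft_force"].round(2))
p=o["position"]
im,c=shot("w9");cv2.imwrite("pics/w9.png",cv2.resize(im[150:350,180:460],None,fx=2.8,fy=2.8))
go(.515,-.230,.13,11.2);go(.515,-.230,p[2]+.004,11.2)
```

```text
19.55 [0.55493019 0.10742677 0.03256357] 0.01783326526979668 [0.12 0.49 0.08]
to (0.515, -0.23, 0.13, 11.2) shift [ 32.34  -9.74 -10.42] rot [ 0.    -0.002 -0.   ]
to (0.515, -0.23, np.float64(0.03656357190773464), 11.2) shift [ 32.34  -0.4  -10.42] rot [ 0.    -0.002 -0.   ]
```

View pics/w9.png

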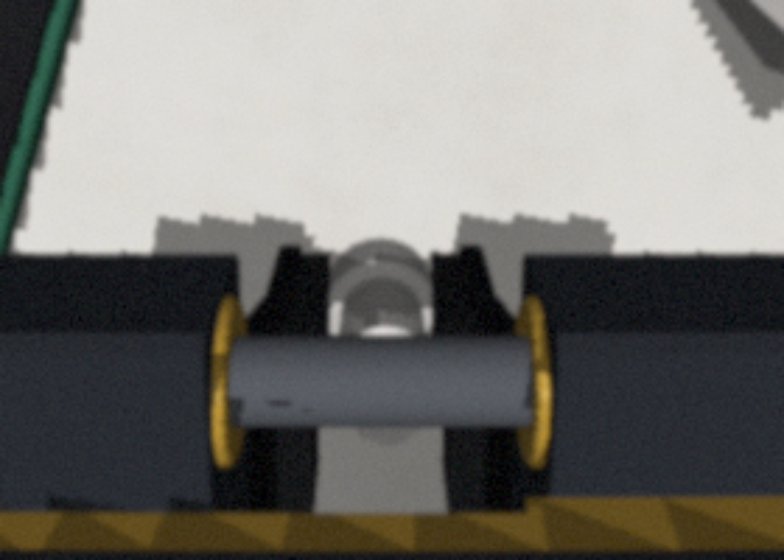

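Request:
carry_out(moves=[[0,0,-3,0,0,0,0],[0,0,-7,0,0,0,0],[0,3,-9,-1,0,0,0],[0,7,-9,-2.3,0,0,0],[0,11,-9,-3.6,0,0,0],[0,15,-9,-5,0,0,0],[0,19,-9,-6.2,0,0,0],[0,23,-9,-7.5,0,0,0],[0,27,-9,-8.8,0,0,0],[0,30,-9,-9.8,0,0,0],[0,32.3,-8,-10.4,0,0,0],[0,32.3,-6,-10.4,0,0,0],[0,32.3,-4,-10.4,0,0,0],[0,32.3,-3.5,-10.4,0,0,0],[0,32.3,-3.5,-10.4,0,0,0],[0,32.3,-3.5,-10.4,0,0,0]])

```text
time: 21.2
position: [0.5155, -0.2295, 0.068]
tool_rot: [-0.546, 0.449, -0.449, 0.546]
ft_force: [0.7, -0.0, -0.1]
grip_width: 0.0181
```

Run:
```python
from h import *
o=robot.get_obs();print(o["time"],o["position"],o["grip_width"],o["ft_force"].round(2))
im,c=shot("w10")
go(.515,-.230,.0366,11.2)
s=robot.camera("side")[:,:,::-1];cv2.imwrite("pics/s10.png",cv2.resize(s[150:300,170:340],None,fx=4,fy=4,interpolation=cv2.INTER_CUBIC))
```

```text
21.2 [ 0.5154988  -0.22952446  0.06802779] 0.018074984449737055 [ 0.74 -0.01 -0.14]
to (0.515, -0.23, 0.0366, 11.2) shift [ 0.02  3.18 -0.08] rot [-0.001 -0.001  0.001]
```

View pics/w10.png

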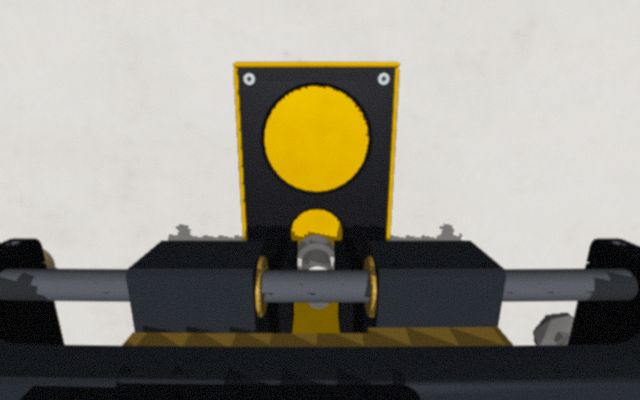

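View pics/s10.png

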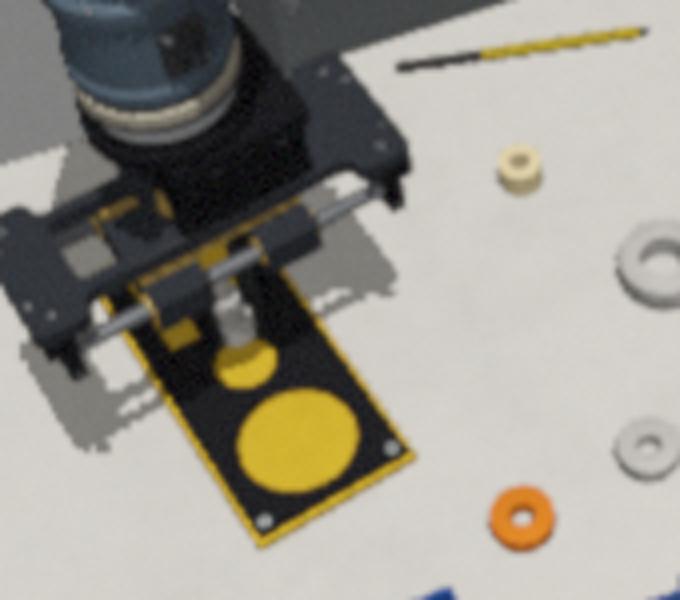

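Run:
```python
from h import *
T=np.load("pics/w9.npy");c=cam("wrist",T)
for z in (.0,.012):
  P=cast(c,[315.7,235.7],z)[0]; print(T[:3,:3].T@(P-T[:3,3]))
```

```text
[-0.00038854  0.03256322  0.00920502]
[-0.00039598  0.02056305  0.01357243]
```

Request:
carry_out(moves=[[0,0,1,-0.05,0,0,0],[0,0,2,-0.05,0,0,0],[0,0,2.6,-0.05,0,0,0],[0,0,2.9,-0.05,0,0,0],[0,0,3,-0.05,0,0,0],[0,0,3,-0.05,0,0,0]])

```text
time: 21.9
position: [0.5146, -0.2296, 0.0373]
tool_rot: [0.546, -0.449, 0.449, -0.546]
ft_force: [0.1, -1.0, -0.7]
grip_width: 0.0183
```

Request:
carry_out(moves=[[0,0,0.1,0,0,0,0],[0,0,0.1,0,0,0,0],[0,0,0.1,0,0,0,0]])

```text
time: 22.2
position: [0.5147, -0.2297, 0.0368]
tool_rot: [-0.546, 0.449, -0.449, 0.546]
ft_force: [0.4, -0.2, -0.7]
grip_width: 0.0179
```

Request:
carry_out(moves=[[0,0,0.05,0,0,0,0],[0,0,0.05,0,0,0,0],[0.5,0,0.05,0,0,0,0],[0.5,0,0.05,0,0,0,0],[0.5,0,0.05,0,0,0,0],[0.5,0,-2,0,0,0,0],[0.5,0,-5,0,0,0,0],[0.5,0,-9,0,0,0,0],[0.5,0,-13,0,0,0,0],[0.9,0,-14,-4,0,0,0],[0.9,0,-14,-6,0,0,0],[0.9,0,-14,-6,0,0,0]])

```text
time: 23.4
position: [0.4533, -0.2408, 0.1769]
tool_rot: [0.546, -0.45, 0.449, -0.545]
ft_force: [-0.2, 0.6, -0.7]
grip_width: 0.0601
```

Run:
```python
from h import *
o=robot.get_obs();print(o["time"],o["position"],o["grip_width"],o["ft_force"].round(2))
im,c=shot("w11")
go(.639,.0500,.175,-40.3);go(.639,.0500,.09,-40.3)
```

```text
23.4 [ 0.45333106 -0.24078071  0.17693381] 0.06012892030968017 [-0.25  0.57 -0.68]
to (0.639, 0.05, 0.175, -40.3) shift [-25.07   0.19  23.62] rot [ 0.     0.895 -0.   ]
to (0.639, 0.05, 0.09, -40.3) shift [-25.07   8.69  23.62] rot [ 0.     0.895 -0.   ]
```

View pics/w11.png

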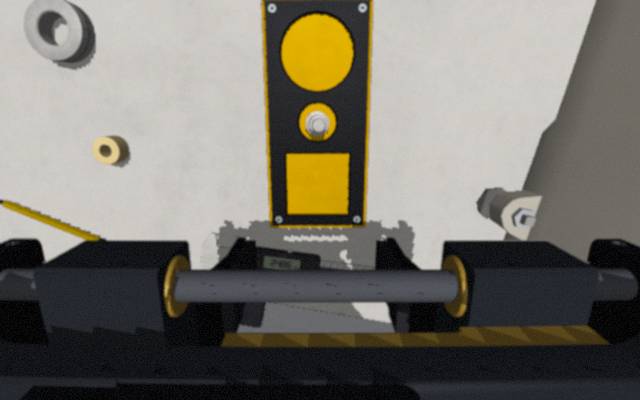

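Request:
carry_out(moves=[[0.9,-3,0,3,0,0.14,0],[0.9,-6,0,6,0,0.28,0],[0.9,-9,0,9,0,0.42,0],[0.9,-12,0,12,0,0.56,0],[0.9,-15,0,15,0,0.7,0],[0.9,-18,0,18,0,0.84,0],[0.9,-22,0,21,0,0.895,0],[0.9,-25,0,23.6,0,0.895,0],[0.9,-25.1,3,23.6,0,0.895,0],[0.9,-25.1,6,23.6,0,0.895,0],[0.9,-25.1,7,23.6,0,0.895,0],[0.9,-25.1,7,23.6,0,0.895,0],[0.9,-25.1,7,23.6,0,0.895,0]])

```text
time: 24.75
position: [0.6399, 0.0505, 0.107]
tool_rot: [0.297, -0.641, 0.642, -0.298]
ft_force: [0.7, -0.1, 0.4]
grip_width: 0.0787
```

Run:
```python
from h import *
o=robot.get_obs();print(o["time"],o["position"],o["grip_width"],o["ft_force"].round(2))
im,c=shot("w12");print(proj(c,[[.639,.05,.036],[.639,.05,0]]))
go(.639,.05,.0335,-40.3)
s=robot.camera("side")[:,:,::-1];cv2.imwrite("pics/s12.png",cv2.resize(s[180:330,300:480],None,fx=4,fy=4,interpolation=cv2.INTER_CUBIC))
```

```text
24.75 [0.63991082 0.05049289 0.10695045] 0.07872641543689853 [ 0.66 -0.08  0.41]
[[317.46675839 228.76524654]
 [317.22078768 212.88252053]]
to (0.639, 0.05, 0.0335, -40.3) shift [ 0.12  7.42 -0.09] rot [-0.002  0.002 -0.002]
```

View pics/w12.png

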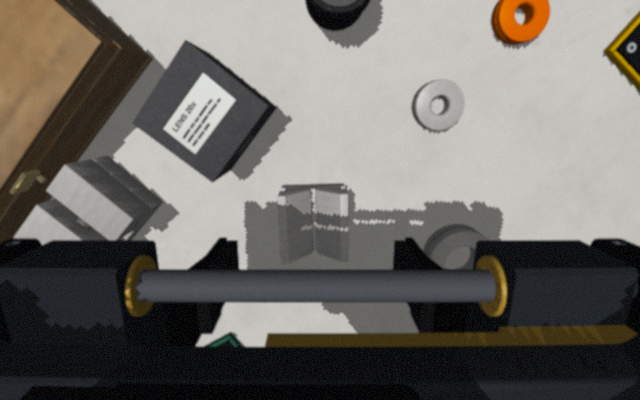

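View pics/s12.png

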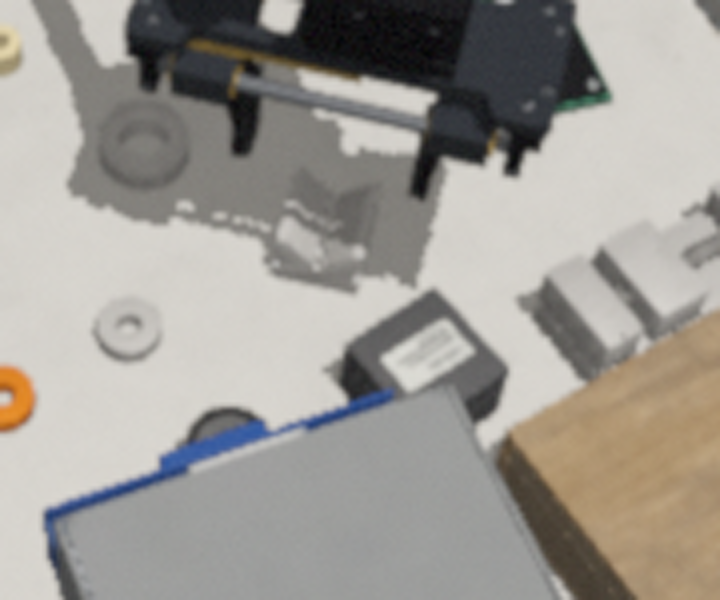

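Request:
carry_out(moves=[[0.9,-0.05,3,-0.05,0,0,0],[0.9,-0.05,5,-0.05,0,0,0],[0.9,-0.05,6.5,-0.05,0,0,0],[0.9,-0.05,7.2,-0.05,0,0,0],[0.9,-0.05,7.2,-0.05,0,0,0],[0.9,-0.05,7.2,-0.05,0,0,0]])

```text
time: 25.45
position: [0.6397, 0.0511, 0.0354]
tool_rot: [0.297, -0.641, 0.642, -0.298]
ft_force: [0.2, -0.2, -0.1]
grip_width: 0.0779
```

Request:
carry_out(moves=[[0.9,0,0.2,0,0,0,0],[0.9,0,0.2,0,0,0,0],[0,0,0.2,0,0,0,0],[0,0,0.2,0,0,0,0],[0,0,0.2,0,0,0,0],[0,0,0.2,0,0,0,0],[0,0,0.2,0,0,0,0],[0,0,0.2,0,0,0,0],[0,0,0.2,0,0,0,0],[0,0,0.2,0,0,0,0]], force=35)

```text
time: 26.45
position: [0.6393, 0.0514, 0.0326]
tool_rot: [0.298, -0.641, 0.641, -0.298]
ft_force: [1.3, 1.1, 1.3]
grip_width: 0.0434
```

Run:
```python
from h import *
o=robot.get_obs();print(o["time"],o["position"],o["grip_width"],o["ft_force"].round(2))
p=o["position"]
im,c=shot("w13");cv2.imwrite("pics/w13.png",cv2.resize(im[150:350,180:460],None,fx=2.8,fy=2.8))
# far bottom edge of block expected at tool z +22.5mm
c,s=np.cos(np.radians(11.2)),np.sin(np.radians(11.2))
go(.4612,-.2403,.13,11.2);go(.4612,-.2403,p[2]+.004,11.2)
```

```text
26.45 [0.63934839 0.0513661  0.03263769] 0.04337168825481595 [1.32 1.11 1.27]
to (0.4612, -0.2403, 0.13, 11.2) shift [33.77 -9.76  5.22] rot [-0.001 -0.897 -0.   ]
to (0.4612, -0.2403, np.float64(0.03663769435431777), 11.2) shift [33.77 -0.42  5.21] rot [-0.001 -0.897 -0.   ]
```

View pics/w13.png

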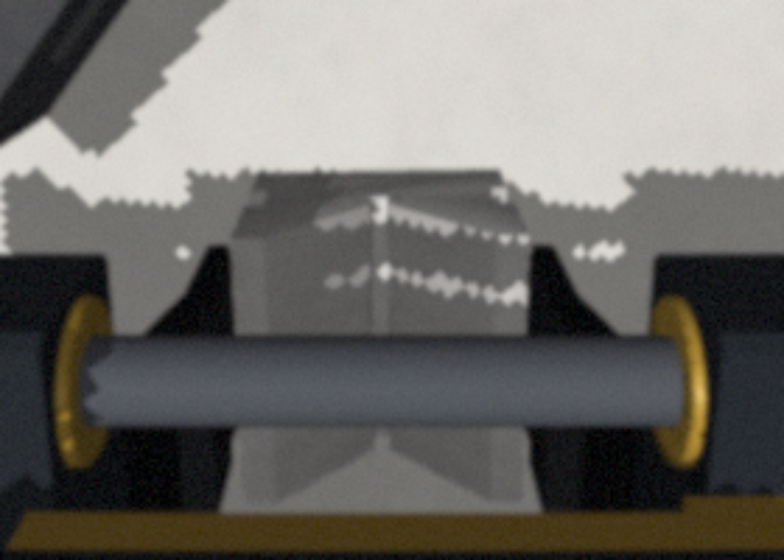

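Run:
```python
from h import *
T=np.load("pics/w13.npy");c=cam("wrist",T)
for px,z in (((315.7,234.6),.036),((315.7,211.4),0)):
  P=cast(c,px,z)[0]; print(T[:3,:3].T@(P-T[:3,3]))
```

```text
[-0.00015857 -0.003347    0.02241165]
[-0.00012619  0.03265266  0.02192655]
```

Request:
carry_out(moves=[[0,0,-3,0,0,0,0],[0,0,-7,0,0,0,0],[0,2,-10,0.5,0,-0.1,0],[0,5,-10,1,0,-0.24,0],[0,9,-10,1.5,0,-0.38,0],[0,13,-10,2,0,-0.52,0],[0,17,-10,2.6,0,-0.66,0],[0,21,-10,3.2,0,-0.8,0],[0,25,-10,3.8,0,-0.897,0],[0,29,-10,4.4,0,-0.897,0],[0,32,-10,5,0,-0.897,0],[0,33.8,-9,5.2,0,-0.897,0],[0,33.8,-6,5.2,0,-0.897,0],[0,33.8,-4,5.2,0,-0.897,0],[0,33.8,-3.5,5.2,0,-0.897,0],[0,33.8,-3.5,5.2,0,-0.897,0]])

```text
time: 28.1
position: [0.4598, -0.2399, 0.0667]
tool_rot: [0.547, -0.45, 0.448, -0.546]
ft_force: [-0.2, -0.4, -1.9]
grip_width: 0.0435
```

Run:
```python
from h import *
o=robot.get_obs();print(o["time"],o["position"],o["grip_width"],o["ft_force"].round(2))
im,c=shot("w14")
go(.4612,-.2403,.0366,11.2)
s=robot.camera("side")[:,:,::-1];cv2.imwrite("pics/s14.png",cv2.resize(s[150:300,170:340],None,fx=4,fy=4,interpolation=cv2.INTER_CUBIC))
```

```text
28.1 [ 0.45975704 -0.23994193  0.0667184 ] 0.04349277838202885 [-0.18 -0.39 -1.9 ]
to (0.4612, -0.2403, 0.0366, 11.2) shift [0.01 3.09 0.08] rot [ 0.001  0.001 -0.001]
```

View pics/w14.png

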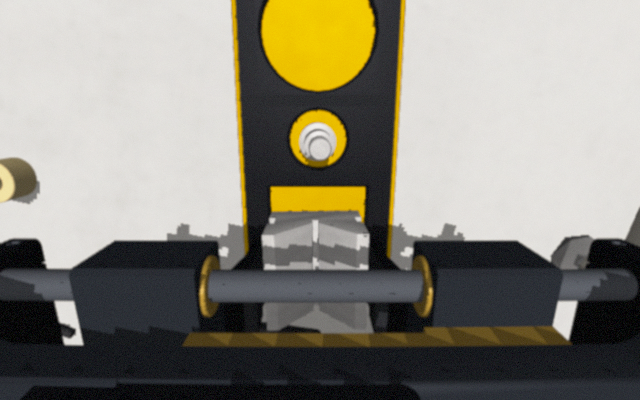

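View pics/s14.png

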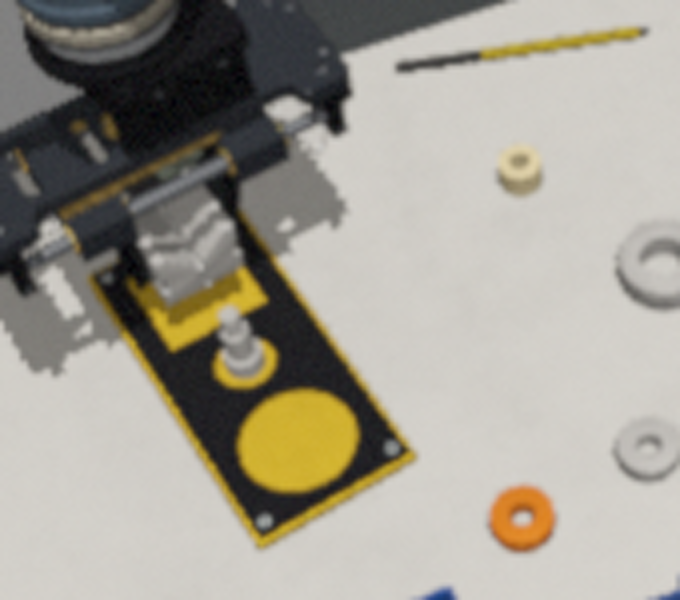

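Request:
carry_out(moves=[[0,0,1,0.1,0,0,0],[0,0,2,0.1,0,0,0],[0,0,2.5,0.1,0,0,0],[0,0,2.8,0.1,0,0,0],[0,0,2.9,0.1,0,0,0],[0,0,2.9,0.1,0,0,0]])

```text
time: 28.8
position: [0.4615, -0.2403, 0.0384]
tool_rot: [-0.546, 0.449, -0.449, 0.546]
ft_force: [0.2, 0.5, -2.2]
grip_width: 0.0438
```

Run:
```python
from h import *
T=np.load("pics/w14.npy");c=cam("wrist",T)
P=cast(c,[317.5,186.5],.009)[0];print(P, P-.028*np.array([.981,.194,0]))
```

```text
[ 0.48907444 -0.23465822  0.009     ] [ 0.46160644 -0.24009022  0.009     ]
```

Request:
carry_out(moves=[[0,0,0.1,0,0,0,0],[0,0,0.2,0,0,0,0],[0,0,0.2,0,0,0,0],[0,0,0.2,0,0,0,0]])

```text
time: 29.2
position: [0.4616, -0.2404, 0.0366]
tool_rot: [0.546, -0.449, 0.449, -0.546]
ft_force: [0.1, -1.0, -2.6]
grip_width: 0.0436
```

Request:
carry_out(moves=[[0,0,0.07,0,0,0,0],[0,0,0.07,0,0,0,0],[0,0,0.07,0,0,0,0]])

```text
time: 29.5
position: [0.4616, -0.2404, 0.0365]
tool_rot: [0.547, -0.449, 0.449, -0.546]
ft_force: [-1.4, 1.1, 6.0]
grip_width: 0.0434
```

Contact (6 N up): the block is on the floor. Release.

Request:
carry_out(moves=[[0.65,0,0,0,0,0,0],[0.65,0,0,0,0,0,0],[0.65,0,0,0,0,0,0],[0.65,0,-2,0,0,0,0],[0.65,0,-5,0,0,0,0],[0.65,0,-9,0,0,0,0],[0.9,0,-14,0,0,0,0],[0.9,0,-14,0,0,0,0]])

```text
time: 30.3
position: [0.465, -0.2429, 0.1816]
tool_rot: [-0.547, 0.444, -0.453, 0.547]
ft_force: [0.5, -1.3, -0.2]
grip_width: 0.066
```

Run:
```python
from h import *
o=robot.get_obs();print(o["time"],o["position"],o["grip_width"],o["ft_force"].round(2))
go(.548,-.0086,.17,11.2);go(.548,-.0086,.08,11.2)
```

```text
30.3 [ 0.46498108 -0.24290418  0.18160633] 0.06600602392608747 [ 0.47 -1.32 -0.25]
to (0.548, -0.0086, 0.17, 11.2) shift [-21.38   1.05  12.7 ] rot [-0.009  0.001  0.011]
to (0.548, -0.0086, 0.08, 11.2) shift [-21.47  10.05  12.62] rot [-0.009  0.001  0.011]
```

Request:
carry_out(moves=[[0.9,-4,0,2.5,0,0,0],[0.9,-8,0,5,0,0,0],[0.9,-12,0,7.5,0,0,0],[0.9,-16,1,10,0,0,0],[0.9,-20,1,12.2,0,0,0],[0.9,-21.6,4,13,0,0,0],[0.9,-21.6,8,13,0,0,0],[0.9,-21.6,8.5,13,0,0,0],[0.9,-21.6,8.5,13,0,0,0],[0.9,-21.6,8.5,13,0,0,0]])

```text
time: 31.3
position: [0.5478, -0.0039, 0.0917]
tool_rot: [-0.546, 0.449, -0.45, 0.547]
ft_force: [-0.1, 0.1, 0.3]
grip_width: 0.0785
```

Run:
```python
from h import *
o=robot.get_obs();print(o["time"],o["position"],o["grip_width"],o["ft_force"].round(2))
im,c=shot("w15");print(proj(c,[[.548,-.0086,.018],[.548,-.0086,0]]))
go(.548,-.0086,.0315,11.2)
s=robot.camera("side")[:,:,::-1];cv2.imwrite("pics/s15.png",cv2.resize(s[140:290,180:380],None,fx=4,fy=4,interpolation=cv2.INTER_CUBIC))
```

```text
31.3 [ 0.54778357 -0.00389972  0.09173174] 0.07850336292113785 [-0.12  0.14  0.26]
[[323.4671105  228.36760918]
 [322.86875056 219.9821314 ]]
to (0.548, -0.0086, 0.0315, 11.2) shift [ 0.44  6.08 -0.12] rot [-0.003 -0.001  0.001]
```

View pics/w15.png

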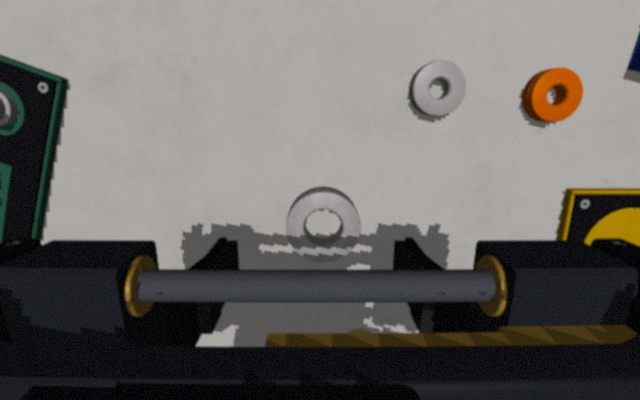

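View pics/s15.png

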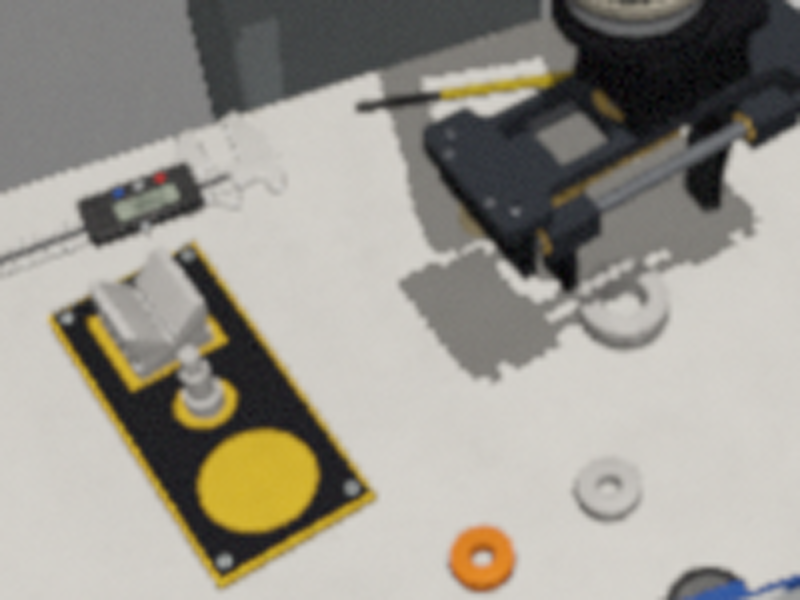

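Request:
carry_out(moves=[[0.9,0.4,2,-0.05,0,0,0],[0.9,0.4,4,-0.05,0,0,0],[0.9,0.4,5.5,-0.05,0,0,0],[0.9,0.4,5.9,-0.05,0,0,0],[0.9,0.4,5.9,-0.05,0,0,0],[0.9,0.4,5.9,-0.05,0,0,0]])

```text
time: 32.0
position: [0.5482, -0.0076, 0.033]
tool_rot: [-0.546, 0.448, -0.45, 0.547]
ft_force: [-0.6, 1.0, 0.3]
grip_width: 0.0786
```

Request:
carry_out(moves=[[0.9,0.05,0.1,0,0,0,0],[0.9,0.05,0.1,0,0,0,0],[0,0.05,0.1,0,0,0,0],[0,0.05,0.1,0,0,0,0],[0,0.05,0.1,0,0,0,0],[0,0.05,0.1,0,0,0,0],[0,0.05,0.1,0,0,0,0],[0,0.05,0.1,0,0,0,0],[0,0.05,0.1,0,0,0,0],[0,0.05,0.1,0,0,0,0]], force=25)

```text
time: 33.0
position: [0.5475, -0.0078, 0.0309]
tool_rot: [0.546, -0.449, 0.449, -0.546]
ft_force: [0.4, -1.3, 0.4]
grip_width: 0.0465
```

Run:
```python
from h import *
o=robot.get_obs();print(o["time"],o["position"],o["grip_width"],o["ft_force"].round(2))
p=o["position"]
go(.570,-.219,.12,11.2);go(.570,-.219,p[2]+.004,11.2)
```

```text
33.0 [ 0.54753416 -0.00779185  0.03085547] 0.04648636868331898 [ 0.45 -1.32  0.39]
to (0.57, -0.219, 0.12, 11.2) shift [21.16 -8.91 -1.91] rot [-0.  0.  0.]
to (0.57, -0.219, np.float64(0.03485547083749148), 11.2) shift [21.15 -0.4  -1.91] rot [-0.  0.  0.]
```

Run:
```python
from h import *
im,c=shot("w16");T=pose()
L=lambda t:(T@np.array([*t,1]))[:3]
print(proj(c,[L((0,.031-.018,.024)),L((0,.031,.024))]))
cv2.imwrite("pics/w16.png",cv2.resize(im[150:350,180:460],None,fx=2.8,fy=2.8))
```

```text
[[316.62235248 219.67674592]
 [316.50621021 208.97176856]]
```

View pics/w16.png

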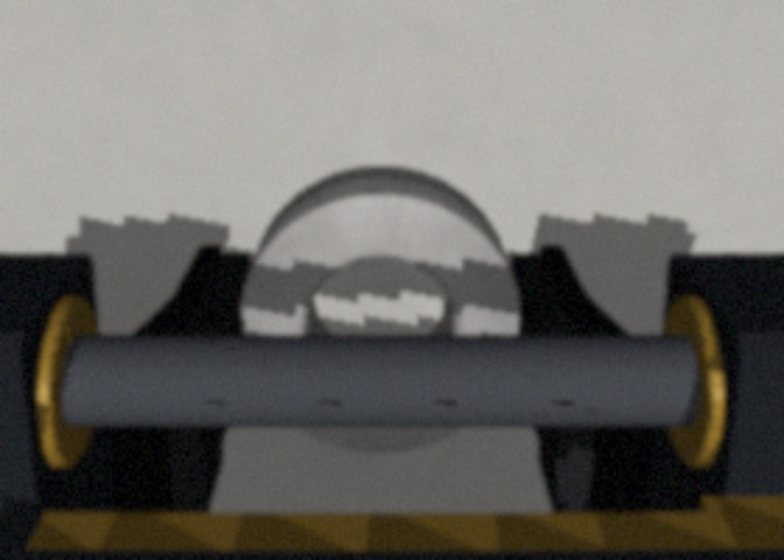

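Request:
carry_out(moves=[[0,0,-3,0,0,0,0],[0,0,-7,0,0,0,0],[0,3,-9,-0.3,0,0,0],[0,7,-9,-0.6,0,0,0],[0,11,-9,-1,0,0,0],[0,15,-9,-1.4,0,0,0],[0,18.5,-9,-1.7,0,0,0],[0,21.1,-8,-1.9,0,0,0],[0,21.1,-6,-1.9,0,0,0],[0,21.1,-4,-1.9,0,0,0],[0,21.1,-3.5,-1.9,0,0,0],[0,21.1,-3.5,-1.9,0,0,0],[0,21.1,-3.5,-1.9,0,0,0]])

```text
time: 34.35
position: [0.5702, -0.2181, 0.0663]
tool_rot: [-0.547, 0.448, -0.449, 0.547]
ft_force: [0.2, -0.2, -2.2]
grip_width: 0.0465
```

Run:
```python
from h import *
o=robot.get_obs();print(o["time"],o["position"],o["grip_width"],o["ft_force"].round(2))
im,c=shot("w17")
go(.570,-.219,.0349,11.2)
```

```text
34.35 [ 0.57019085 -0.21814711  0.06626048] 0.04645048312109451 [ 0.17 -0.19 -2.2 ]
to (0.57, -0.219, 0.0349, 11.2) shift [ 0.06  3.18 -0.06] rot [-0.001  0.001  0.001]
```

View pics/w17.png

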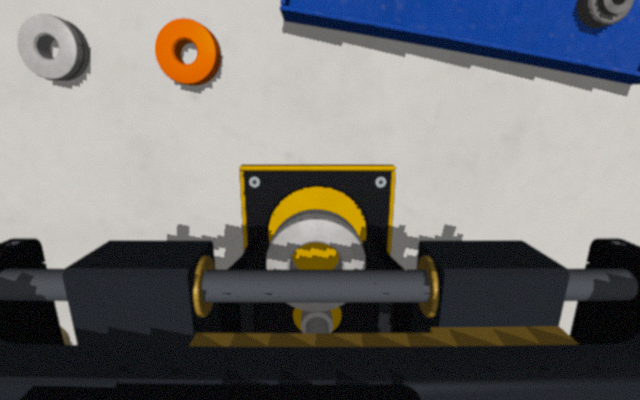

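Request:
carry_out(moves=[[0,0.05,1,-0.05,0,0,0],[0,0.05,2,-0.05,0,0,0],[0,0.05,2.6,-0.05,0,0,0],[0,0.05,2.9,-0.05,0,0,0],[0,0.05,3,-0.05,0,0,0],[0,0.05,3,-0.05,0,0,0],[0,0.05,3,-0.05,0,0,0]])

```text
time: 35.1
position: [0.5697, -0.2191, 0.036]
tool_rot: [-0.546, 0.449, -0.449, 0.547]
ft_force: [0.1, -0.4, -2.9]
grip_width: 0.0468
```

Request:
carry_out(moves=[[0,0,0.06,0,0,0,0],[0,0,0.12,0,0,0,0],[0,0,0.12,0,0,0,0],[0,0,0.12,0,0,0,0]])

```text
time: 35.5
position: [0.5696, -0.219, 0.0349]
tool_rot: [-0.546, 0.449, -0.449, 0.547]
ft_force: [0.2, -0.9, -1.6]
grip_width: 0.0462
```

Request:
carry_out(moves=[[0,0,0.06,0,0,0,0],[0,0,0.06,0,0,0,0],[0,0,0.06,0,0,0,0]])

```text
time: 35.8
position: [0.5697, -0.2191, 0.0348]
tool_rot: [-0.546, 0.448, -0.449, 0.547]
ft_force: [-1.0, 0.5, 5.9]
grip_width: 0.0462
```

Contact again (about 6 N); release, lift, and back off to look at everything.

Request:
carry_out(moves=[[0.7,0,0,0,0,0,0],[0.7,0,0,0,0,0,0],[0.7,0,0,0,0,0,0],[0.7,0,-2,0,0,0,0],[0.7,0,-5,0,0,0,0],[0.7,0,-9,0,0,0,0],[0.7,0,-13,0,0,0,0],[0.7,-3,-17,-2,0,0,0],[0.7,-7,-20,-4,0,0,0],[0.7,-11,-23,-6,0,0,0],[0.7,-15,-25,-8,0,0,0],[0.7,-19,-25,-10,0,0,0],[0.7,-20,-25,-10,0,0,0],[0.7,-20,-25,-10,0,0,0],[0.7,-20,-25,-10,0,0,0]])

```text
time: 37.3
position: [0.4335, -0.0427, 0.284]
tool_rot: [-0.547, 0.448, -0.449, 0.547]
ft_force: [0.3, -0.6, -1.2]
grip_width: 0.0611
```

Run:
```python
from h import *
o=robot.get_obs();print(o["time"],o["position"],o["grip_width"],o["ft_force"].round(2))
im,c=shot("w18")
s=robot.camera("side")[:,:,::-1]
up=lambda a:cv2.resize(a,None,fx=5,fy=5,interpolation=cv2.INTER_CUBIC)
cv2.imwrite("pics/s18y.png",up(s[190:300,180:330])); cv2.imwrite("pics/s18g.png",up(s[135:225,370:480]))
```

```text
37.3 [ 0.43348896 -0.04274253  0.28398776] 0.06105442213387189 [ 0.26 -0.61 -1.17]
```

View pics/w18.png

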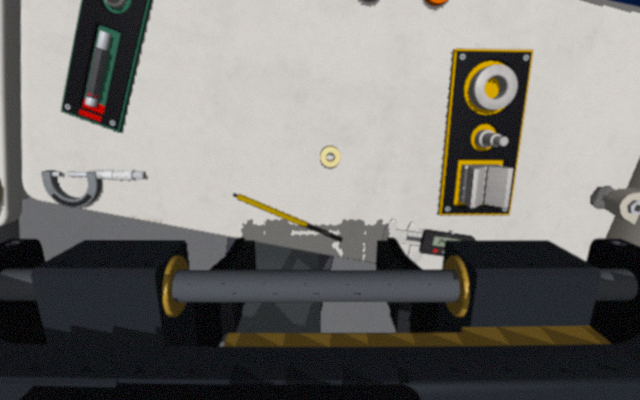

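View pics/s18y.png

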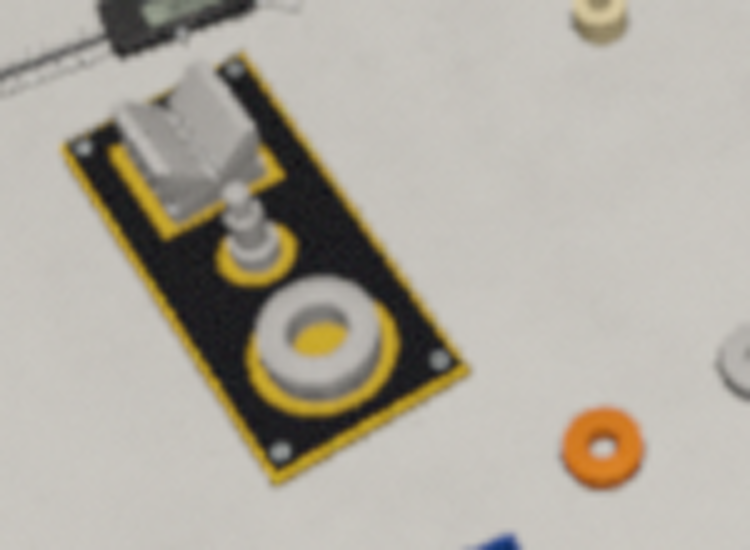

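View pics/s18g.png

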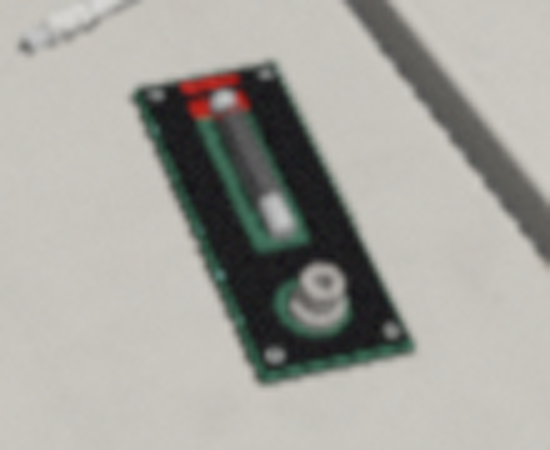

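```bash
python3 -c "
from rig import robot
print(robot.hand_in())"
```

```text
the job is handed in; nothing more can be done
None
```

I made up both kits and handed the job in at about 37 s of the 112 s allowed.

- **Green tray:** I placed the flanged steel bush first, then the plug gauge. The gauge lies in its slot with the red-ringed no-go end at the red-marked end.
- **Yellow tray:** I placed the stepped shaft, then the V-block, then the large setting ring.
- **Left alone:** I did not touch the brass bush, the small setting ring or the orange look-alike.

**Last checks:** The final side-camera pictures show all five parts in their own nests, with the bush and shaft upright and the gripper clear. The wrist picture agrees, but it cuts off the bush and the small ring. About 6 N of upward force confirmed floor contact for the V-block and ring. For the bush, gauge and shaft I relied on tool height and pictures, because the force reading showed no clear contact.

**What went wrong:**
- I re-gripped the bush once because the first grip was too low, and the gauge once because it was too high.
- The bush slid slightly in the tapered grip while it was carried, but it seated properly.

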